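# Set the gift-tag stamper to the star and stamp

### The arm

A 6-joint arm with a two-finger parallel gripper is mounted at the origin on the work surface. World frame = base frame: x ahead of the robot, y to its left, z up, the work surface at z = 0. Lengths are in m, angles in rad, forces in N, time in s.
With the tool pointing down it reaches from about 0.35 to 0.775 m from the base axis. Payload 7.3 kg.
Tool frame: the origin (TCP) lies midway between the tips of the shut fingers; the grasp point (between the pads) lies 19 mm behind it; x points along the fingers, z is the direction in which the jaws open and shut, and the axes are right-handed (so a half turn about x gives the same grasp; the last joint's range is limited). The gripper opens to 92 mm and grips with 3 to 60 N. Pads are 19 mm wide; open, the fingers measure 130 mm over their backs; the gripper's body (75 mm by 190 mm) begins 47 mm behind the grasp point.
Start: joints at [-1.27, 0.342, 1.524, -0, 1.275, -0.146], TCP at [0.227, -0.473, 0.227] pointing down, gripper open.
Joint ranges: [-2.53, 2.53], [-0.77, 2.02], [0.04, 2.7], [-1, 4.14], [0.28, 2.66], [-3.11, 3.11]. Speed limits (rad/s): [2.57, 2.57, 3.14, 3.14, 3.14, 3.14].

### API

Orientations are given as a 3x3 rotation matrix whose columns are the frame's x, y, z axes.
In Python, from cell import env gives the robot as it stands.
- The arm moves only by the tool step_arm, never from a script. Its argument "increments" is text: rows parted by semicolons, each of 5 numbers parted by spaces: the opening, from 0 (shut) to 1 (fully open), then the shift along the tool's x, y, z in m, then the turn about the tool's x in rad. In form: grip x y z spin; .... A call has 1 to 8 rows; each row shifts and turns the pose as measured when the row begins, along the tool's axes as they then stand; what a row does not reach is not made up. A row lasts 1/10 s, in which the tool goes at most 50 mm and 8.59 degrees, less where a joint would pass 70% of its speed; a pose out of reach is approached as far as the arm can. A call with a gripper value outside its range is refused whole. The fingers move at their own pace and stop on an object; the grip force is fixed at half the most. Time passes only in rows, so rows that do not move let the fingers close. It gives the time, the measured TCP pose, the force and the opening at its end, in the units of the state.
- env.get_obs(): the state, without advancing time (a new reading comes with each control period).
- env.grab_frame(name): name is "scene" or "side" or "wrist"; returns a dict with "pixels" (480x640x3 uint8, blue, green, red), "fx", "fy", "cx", "cy" (pixels), "eye" and "rotation" of the camera in the world. Camera axes: x right, y up, looking along -z (the intrinsics and any distortion apply to the point x, -y, -z); pixel columns grow to the right and rows downward; lengths in m; the calibration is good to about 2 mm. A picture is of the moment at which its call begins. There is no depth.
- env.hand_in(): hands the job in, once; it reports no verdict.
The state is a dict: "t": time; "q": joint angles; "joint_velocities": joint speeds; "joint_torque": joint torques, N m; "tcp_pos": TCP position; "tool_rot": TCP orientation; "wrist_force": force on the tool from outside, world axes, zero at the start; "torque": the same for the moment, N m; "grip_width": finger opening in m.
Only numpy, scipy, OpenCV 4.12 (cv2) and the standard library are available. Lean on these libraries where they do the work, as an engineer would, in place of code of your own. Each camera call takes 0.05 s, during which the arm holds its last target. There are 200 camera calls.

### The job

With a fingertip, push the upright tab of the tag stamper's selector round until the selector's ring frames the star badge, centred on it; then press the round steel plunger all the way down to stamp the tag and let it spring back up. Only push and press: do not pinch the tab, do not press the plunger before the star is framed, and leave the jar, candle and everything else on the table standing where it is.

Things in the scene. Friction and masses are not known exactly. Their poses are not given: they have to be found in the camera images.
- station: the tag stamper, fixed to the table: white box, deck 40 mm high, reaching from -145 to +130 mm in its own x and +-142 mm in its own y. Origin on the table under the selector's upright turning axis; z up; its -x side is the front with the plunger. On the deck: an aluminium selector disc 136 mm across (top 52 mm above the table), with a hub 32 mm across in the middle (top 66 mm), the four badges round it, the plunger and a jar at the front left corner
- selector (a joint): angle of the selector about its upright axis, rad, counter-clockwise seen from above positive. 0: tab and ring point along the station's +x (the side away from the plunger). Turns from -2.0 to +2.0, stiff (about 0.1 N m, some 2 N at the tab) and stays where it is left. The four badge places are at -1.75, -0.9, +0.9 and +1.75 rad
- tab (a point): top of the tab, an upright black fin on the selector disc, 55 mm from the turning axis: 26 mm long radially (42 to 68 mm from the axis), 10 mm thick, from the disc's top (52 mm above the table) to 94 mm above the table; this point is the middle of its top edge. Its counter-clockwise face is called selector_c0 and its clockwise face selector_c1. Push it sideways, square to its radius
- ring (a point): centre of the open aluminium ring (outer 62 mm, inner 52 mm across, 46 to 52 mm above the table) at the end of the selector's short arm, 100 mm from the turning axis, in line with the tab; it passes just over the badges
- badge_star: wooden badge, a disc 44 mm across and 3 mm thick with a dark raised five-pointed star (2 mm high) on it, fixed on the stamper's deck 100 mm from the selector's axis; origin at the centre of its underside, z up. The four badges sit in the four places in any order
- badge_tree: wooden badge, a disc 44 mm across and 3 mm thick with a dark raised fir tree (2 mm high) on it, fixed on the stamper's deck 100 mm from the selector's axis; origin at the centre of its underside, z up. The four badges sit in the four places in any order
- badge_bauble: wooden badge, a disc 44 mm across and 3 mm thick with a dark raised round bauble with a small cap (2 mm high) on it, fixed on the stamper's deck 100 mm from the selector's axis; origin at the centre of its underside, z up. The four badges sit in the four places in any order
- badge_gift: wooden badge, a disc 44 mm across and 3 mm thick with a dark raised square gift, four small squares with a gap in the shape of a cross (2 mm high) on it, fixed on the stamper's deck 100 mm from the selector's axis; origin at the centre of its underside, z up. The four badges sit in the four places in any order
- plunger_top (a point): centre of the flat top of the steel plunger, a round pin 38 mm across in a grey collar 54 mm across (collar top 54 mm above the table); the pin's top stands 72 mm above the table when up, 105 mm in front (-x of the station) of the selector's axis
- plunger (a joint): travel of the plunger, m: 0 up, 0.008 fully down; a spring pushes it back up, fully down takes about 6 N
- jar: small lidded glass jar, 36 mm across, 45 mm tall, standing loose on the stamper's deck at the front left corner; origin at the centre of its underside
- candle: red pillar candle, 56 mm across, 85 mm tall with a short wick, standing on the table to the left (+y) of the stamper; origin at the centre of its underside
- spool: wooden ribbon spool, 60 mm across, 36 mm tall, standing on the table to the right of the stamper; origin at the centre of its underside
- mug: white mug, 80 mm across, 85 mm tall, far right; origin at the centre of its underside
- can: spray can, 52 mm across, 150 mm tall, far right; origin at the centre of its underside
- pinecone: pine cone, 58 mm across, 60 mm tall, standing upright, far left; origin at the centre of its underside
- gluegun: grey glue gun lying on its side, about 270 mm long with its glue stick and 130 mm wide, 32 mm high, far left; origin on the table under the middle of its barrel

How it is judged:
By the outcome, as a careful person would: the job done as asked, in the order asked, and still so for the second after the job is handed in, with the robot touching nothing.
It also fails if it takes over 45 s, if anything falls off the work surface, if the arm or the gripper's body presses on something with over 40 N, if the wrist force passes 120 N, or if a joint passes its speed limit or range.

## Working session

There is one attempt and no reset: what is moved stays moved. The work goes in short steps, Python scripts to look and compute and a tool call to move; the robot and the scene stay as the last step left them, time stands still between calls to the robot, and variables do not carry over. Pictures are saved under pics/ and viewed, about 8 in all and at most 12, crops included, and the job is handed in when it is done.

Besides the shell and the picture viewer there is one more tool, called after "Call:" by a JSON object that holds its "api" and its "payload". step_arm: Moves the arm, as the interface text tells. Its arguments: {"type":"object","properties":{"increments":{"type":"string"}},"required":["increments"]}

```bash
mkdir -p pics
cat > h.py <<'E'
import numpy as np, cv2
from cell import env
def ray(f,u,v):
    d=np.array([(u-f["cx"])/f["fx"],-(v-f["cy"])/f["fy"],-1.]); return np.array(f["eye"]),np.array(f["rotation"])@d
def onz(f,u,v,z):
    e,d=ray(f,u,v); return e+d*(z-e[2])/d[2]
def proj(f,p):
    c=np.array(f["rotation"]).T@(np.array(p)-f["eye"]); return f["cx"]+f["fx"]*c[0]/-c[2], f["cy"]-f["fy"]*c[1]/-c[2]
E
python3 - <<'E'
from h import *
for n in ("scene","side"):
    f=env.grab_frame(n); cv2.imwrite(f"pics/{n}0.png",f["pixels"]); print(n,{k:np.round(v,3).tolist() for k,v in f.items() if k!="pixels"})
o=env.get_obs();print(o["tool_rot"],o["tcp_pos"])
E
```

```text
scene {'fx': 507.031, 'fy': 507.031, 'cx': 318.76, 'cy': 238.507, 'eye': [1.093, 0.761, 1.085], 'rotation': [[-0.815, -0.418, 0.401], [0.579, -0.602, 0.55], [0.011, 0.681, 0.733]]}
side {'fx': 547.561, 'fy': 547.561, 'cx': 322.807, 'cy': 239.039, 'eye': [0.022, -1.152, 1.214], 'rotation': [[0.918, 0.247, -0.311], [-0.397, 0.605, -0.69], [0.017, 0.757, 0.653]]}
[[-4.15846907e-04  9.01842068e-01  4.32065634e-01]
 [ 1.26555186e-03  4.32065800e-01 -9.01841196e-01]
 [-9.99999113e-01  1.71773596e-04 -1.32100113e-03]] [ 0.22674249 -0.4731163   0.22613638]
```

View pics/scene0.png

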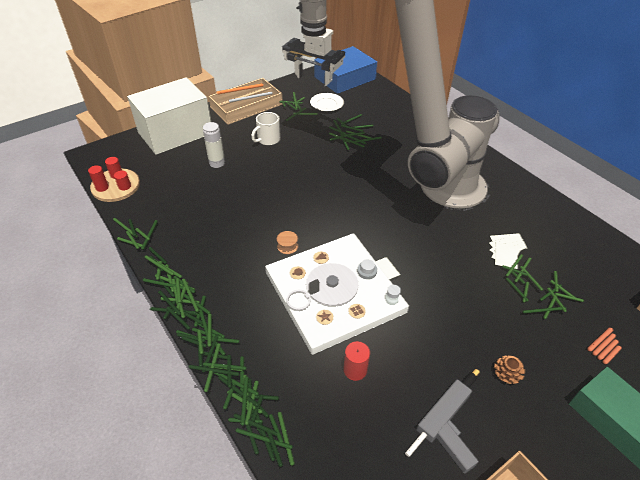

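View pics/side0.png

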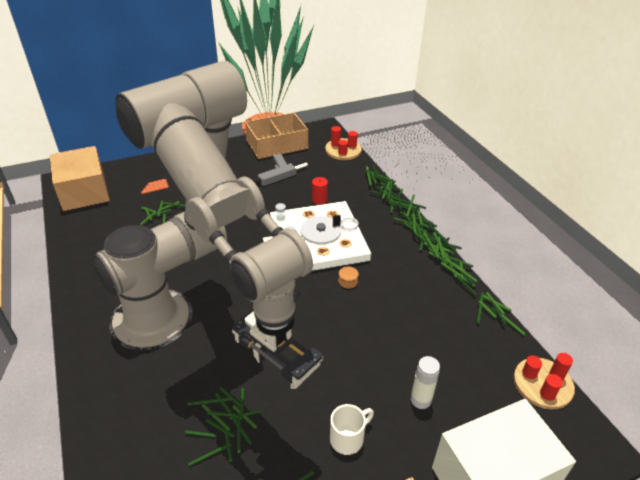

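Run:
```python
from h import *
f=env.grab_frame("scene"); p=f["pixels"]
c=p[225:355,255:415]; cv2.imwrite("pics/crop0.png",cv2.resize(c,None,fx=5,fy=4.6,interpolation=cv2.INTER_CUBIC))
m=(p.min(2)>200).astype(np.uint8); m[:230]=0;m[350:]=0;m[:,:255]=0;m[:,415:]=0
for n,u,v,z in [("hub",332,280,.066),("ring",299,300,.049),("star",325,317,.043),("gift",357,310,.043),("b3",297,272,.043),("b4",321,257,.043),("pl",368,264,.072),("tab",314,281,.094),("jar",394,288,.085),("candle",357,349,.085)]:
    print(n,onz(f,u,v,z)[:2].round(4))
```

```text
hub [0.5907 0.1326]
ring [0.6879 0.1259]
star [0.6618 0.2013]
gift [0.5845 0.23  ]
b3 [0.6393 0.0439]
b4 [0.5568 0.0376]
pl [0.4851 0.1474]
tab [0.6429 0.1269]
jar [0.489  0.2523]
candle [0.6706 0.3343]
```

View pics/crop0.png

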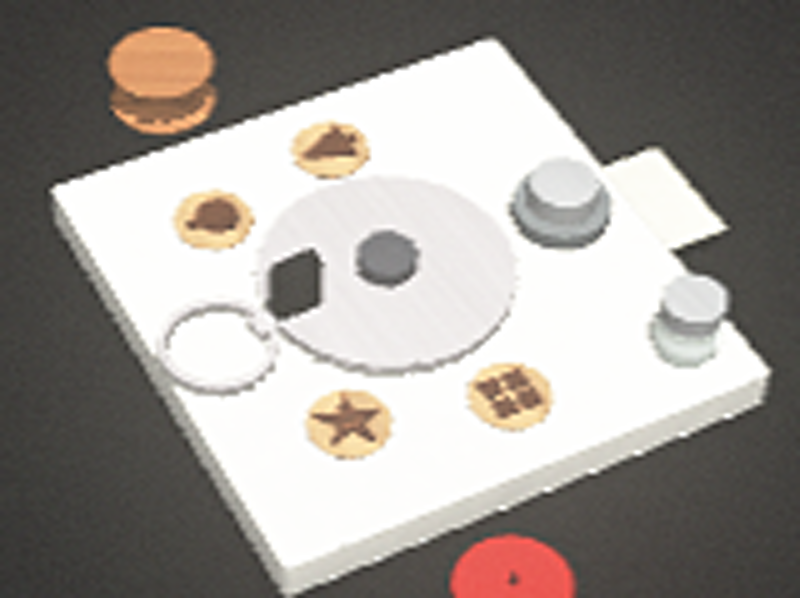

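The crop shows the star at px (325,317), gift (357,311), bauble (298,273), tree (321,258), ring (299,300), hub (332,281), and plunger (368,265). The star sits at the +0.9 place. Next I fit the station pose to these.

```bash
cat >> h.py <<'E'
def fit(L,W):
    L=np.array(L);W=np.array(W); l=L-L.mean(0); w=W-W.mean(0)
    a=np.arctan2((l[:,0]*w[:,1]-l[:,1]*w[:,0]).sum(),(l*w).sum())
    R=np.array([[np.cos(a),-np.sin(a)],[np.sin(a),np.cos(a)]]); t=W.mean(0)-R@L.mean(0)
    return a,R,t,W-(L@R.T+t)
E
python3 - <<'E'
from h import *
f=env.grab_frame("scene")
P=lambda a:[.1*np.cos(a),.1*np.sin(a)]
D=[(332.4,280.7,.066,[0,0]),(368.2,264.8,.072,[-.105,0]),(325,317.2,.0435,P(.9)),(357,311.1,.0435,P(1.75)),(297.8,272.6,.0435,P(-.9)),(321.2,257.8,.0435,P(-1.75))]
a,R,t,r=fit([d[3] for d in D],[onz(f,*d[:3])[:2] for d in D])
print(a,t,(r*1e3).round(1))
w=onz(f,298.8,300.2,.049)[:2]; l=R.T@(w-t); print("sel",np.arctan2(l[1],l[0]),np.hypot(*l))
print("R",R)
E
```

```text
-0.15001924073523293 [0.5900165 0.1341645] [[ 1.2  0.8]
 [ 0.2 -0. ]
 [-0.8 -0.3]
 [-0.3 -1.2]
 [-0.8 -0.3]
 [ 0.6  1. ]]
sel 0.0691751519976218 0.0989930272385437
R [[ 0.9887682   0.14945716]
 [-0.14945716  0.9887682 ]]
```

Call:
{"api": "step_arm", "payload": {"increments": "0 0 0.039 -0.021 0;0 0 0.039 -0.021 0;0 0 0.039 -0.021 0;0 0 0.039 -0.021 0;0 0 0.039 -0.021 0;0 0 0.039 -0.021 0;0 0 0.039 -0.021 0;0 0 0.039 -0.021 0"}}

```text
t: 1.0
tcp_pos: [0.44, -0.1816, 0.2247]
tool_rot: [[-0.001, 0.907, 0.422], [0.001, 0.422, -0.907], [-1.0, -0.001, -0.001]]
wrist_force: [1.0, -0.6, -0.2]
grip_width: 0.0321
```

Call:
{"api": "step_arm", "payload": {"increments": "0 0 0.043 -0.024 0;0 0 0.043 -0.024 0;0 0 0.043 -0.024 0;0 0 0.043 -0.024 0;0 0 0.043 -0.024 0;0 0 0.043 -0.024 0;0 0 0.043 -0.024 0;0 0 0 0 0.14"}}

```text
t: 1.8
tcp_pos: [0.6445, 0.1091, 0.2221]
tool_rot: [[-0.002, 0.956, 0.294], [0.001, 0.294, -0.956], [-1.0, -0.002, -0.002]]
wrist_force: [-1.5, 0.3, -0.1]
grip_width: 0.0006
```

Call:
{"api": "step_arm", "payload": {"increments": "0 0.01 0 0 0.14;0 0.02 0 0 0.14;0 0.02 0 0 0.11;0 0 0 0 0"}}

```text
t: 2.2
tcp_pos: [0.6447, 0.1125, 0.1684]
tool_rot: [[-0.005, 0.995, -0.105], [0.001, -0.105, -0.995], [-1.0, -0.005, -0.0]]
wrist_force: [0.7, 0.2, 0.7]
grip_width: 0.0003
```

```bash
cat > w.py <<'E'
from h import *
import sys
o=env.get_obs(); print(o["t"],o["tcp_pos"].round(4) if hasattr(o["tcp_pos"],"round") else o["tcp_pos"],np.round(o["tool_rot"],3).tolist(),np.round(o["wrist_force"],1),o["grip_width"])
f=env.grab_frame(sys.argv[1]); cv2.imwrite("pics/"+sys.argv[2],f["pixels"])
E
python3 w.py wrist w1.png
```

```text
2.2 [0.6447 0.1125 0.1684] [[-0.005, 0.995, -0.105], [0.001, -0.105, -0.995], [-1.0, -0.005, -0.0]] [0.7 0.2 0.7] 0.00034340306455171704
```

View pics/w1.png

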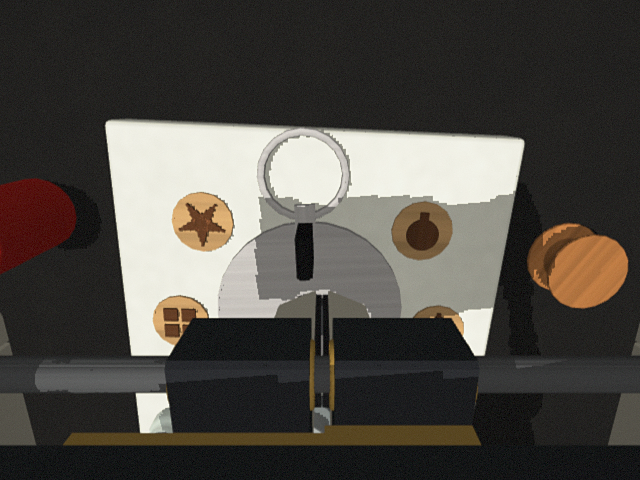

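Call:
{"api": "step_arm", "payload": {"increments": "0 0 0 0.025 0;0 0.045 0 0 0;0 0.045 0 0 0;0 0.008 0 0 0"}}

```text
t: 2.65
tcp_pos: [0.6481, 0.0867, 0.0779]
tool_rot: [[0.012, 0.996, -0.088], [0.001, -0.088, -0.996], [-1.0, 0.012, -0.002]]
wrist_force: [-0.0, -0.7, -1.0]
grip_width: 0.0003
```

```bash
cp pics/w1.png pics/w1b.png; python3 w.py wrist w2.png
python3 - <<'E'
from h import *
f=env.grab_frame("scene"); p=f["pixels"][200:360,240:440]; cv2.imwrite("pics/s2.png",cv2.resize(p,None,fx=3.7,fy=3.7,interpolation=2))
p=env.grab_frame("wrist")["pixels"]
a=cv2.imread("pics/s2.png"); b=cv2.resize(p,(0,0),fx=.9,fy=.9)
print(a.shape)
E
```

```text
2.65 [0.6481 0.0867 0.0779] [[0.012, 0.996, -0.088], [0.001, -0.088, -0.996], [-1.0, 0.012, -0.002]] [-0.  -0.7 -1. ] 0.0003008683684152132
(592, 740, 3)
```

View pics/s2.png

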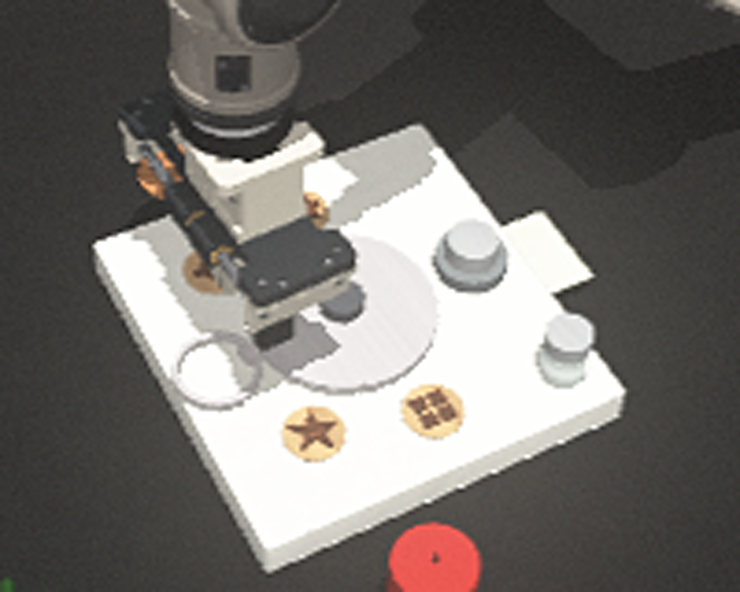

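Call:
{"api": "step_arm", "payload": {"increments": "0 0.006 -0.002 -0.008 0;0 0 0 -0.008 0;0 0 0 -0.004 0;0 0 0 -0.003 0"}}

```text
t: 3.2
tcp_pos: [0.6551, 0.1123, 0.0846]
tool_rot: [[0.032, 0.996, -0.087], [0.001, -0.087, -0.996], [-0.999, 0.032, -0.004]]
wrist_force: [-0.8, -1.5, 0.2]
grip_width: 0.0002
```

Call:
{"api": "step_arm", "payload": {"increments": "0 0 0 -0.003 0;0 0 0 -0.003 0"}}

```text
t: 3.4
tcp_pos: [0.656, 0.1189, 0.0856]
tool_rot: [[0.033, 0.996, -0.086], [0.001, -0.086, -0.996], [-0.999, 0.033, -0.003]]
wrist_force: [-1.0, -2.0, -0.0]
grip_width: 0.0003
```

Call:
{"api": "step_arm", "payload": {"increments": "0 0 0 -0.003 0;0 0 0 -0.003 0"}}

```text
t: 3.6
tcp_pos: [0.6562, 0.1251, 0.0858]
tool_rot: [[0.033, 0.996, -0.086], [0.0, -0.086, -0.996], [-0.999, 0.032, -0.003]]
wrist_force: [-1.0, -2.7, 1.5]
grip_width: 0.0002
```

Run:
```python
from h import *
o=env.get_obs();print(o["q"],o["joint_velocities"],o["tcp_pos"])
f=env.grab_frame("scene"); p=f["pixels"][240:340,260:390]; a=cv2.resize(p,(400,308),interpolation=2)
b=cv2.resize(env.grab_frame("wrist")["pixels"],(400,300)); 
cv2.imwrite("pics/c3.png",np.hstack([a[:300],b]))
```

```text
[ 0.07484419  0.70897456  1.30082993 -0.00239302  1.09920452  1.73324143] [ 0.04688833  0.01202057 -0.03104444 -0.0017697   0.01787676  0.04937365] [0.65624638 0.12514263 0.08577302]
```

View pics/c3.png

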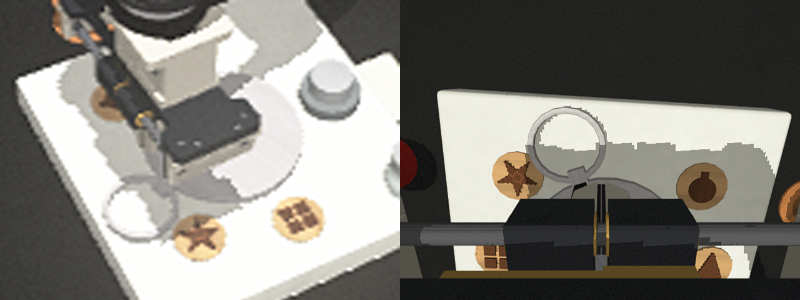

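```bash
cat >> h.py <<'E'
A,C=-0.15,np.array([.590,.1342])
def ang(w):
    d=np.array(w)[:2]-C; return np.arctan2(d[1],d[0])-A, np.hypot(*d)
E
python3 - <<'E'
from h import *
f=env.grab_frame("wrist")
for n,u,v in (("ring",265.6,230),("star",188,281),("bauble",483,296)): print(n,ang(onz(f,u,v,.049 if n=="ring" else .044)))
o=env.get_obs(); d=o["tcp_pos"][:2]-C; th=.45+A
print("tcp ang/r",ang(o["tcp_pos"]),f["eye"],onz(f,188,281,.044))
E
```

```text
ring (np.float64(0.3264526352539031), np.float64(0.09718654719313037))
star (np.float64(0.8695386021752294), np.float64(0.09382124264347405))
bauble (np.float64(-0.9337852962621292), np.float64(0.10457314647697065))
tcp ang/r (np.float64(0.018203971444523126), np.float64(0.06696846506069412)) [0.73278233 0.1189989  0.24703402] [0.66056388 0.19603174 0.044     ]
```

Call:
{"api": "step_arm", "payload": {"increments": "0 0 -0.003 0.006 0;0 0.006 -0.003 0 -0.1;0 0.006 0 0 -0.1;0 0.003 0 0 -0.1;0 0 0 0 0"}}

```text
t: 4.25
tcp_pos: [0.6504, 0.1188, 0.0701]
tool_rot: [[0.035, 0.975, 0.221], [0.002, 0.221, -0.975], [-0.999, 0.035, 0.006]]
wrist_force: [0.1, 0.4, -0.7]
grip_width: 0.0003
```

Call:
{"api": "step_arm", "payload": {"increments": "0 0 0 -0.005 0;0 0 0.002 -0.0057 -0.1;0 0 0.002 -0.0057 -0.1;0 0 0.002 -0.0057 -0.1;0 0 0.002 -0.0057 -0.1"}}

```text
t: 4.75
tcp_pos: [0.6485, 0.1452, 0.0704]
tool_rot: [[0.036, 0.812, 0.582], [-0.001, 0.583, -0.813], [-0.999, 0.028, 0.022]]
wrist_force: [-0.8, -3.2, -0.2]
grip_width: 0.0004
```

Run:
```python
from h import *
o=env.get_obs(); p=o["tcp_pos"]; y=np.array(o["tool_rot"])[:,1]; th=np.arctan2(y[1],y[0]); d=p[:2]-C
print("tool ang",th-A,"r,s",d@[np.cos(th),np.sin(th)],d@[-np.sin(th),np.cos(th)],o["wrist_force"],p)
f=env.grab_frame("scene"); q=f["pixels"][240:340,260:390]; a=cv2.resize(q,(400,308),interpolation=2)
b=cv2.resize(env.grab_frame("wrist")["pixels"],(400,300)); 
cv2.imwrite("pics/c4.png",np.hstack([a[:300],b]))
```

```text
tool ang 0.7723464745225327 r,s 0.05396237271280562 -0.0251692027753972 [-0.76751254 -3.23559201 -0.16450125] [0.64851734 0.1452067  0.07041728]
```

View pics/c4.png

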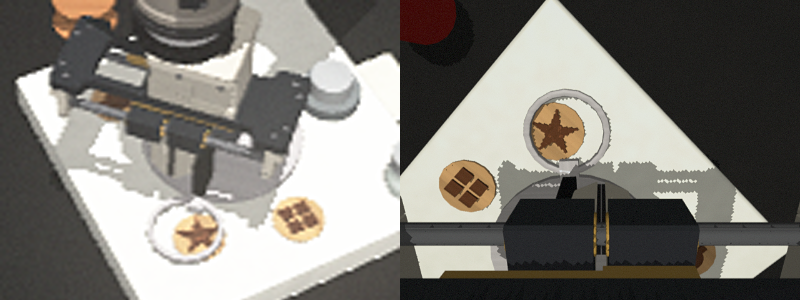

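```bash
cat > m.py <<'E'
from h import *
f=env.grab_frame("wrist"); p=f["pixels"]; hsv=cv2.cvtColor(p,cv2.COLOR_BGR2HSV)
m=((hsv[...,1]>70)&(hsv[...,0]>5)&(hsv[...,0]<30)).astype(np.uint8); m[300:]=0; m[:,:190]=0;m[:,400:]=0
cs,_=cv2.findContours(m,0,1); c=max(cs,key=cv2.contourArea); (u,v),r=cv2.minEnclosingCircle(c); print("badge",u,v,r,ang(onz(f,u,v,.043)))
g=cv2.medianBlur(cv2.cvtColor(p,cv2.COLOR_BGR2GRAY),3)
h=cv2.HoughCircles(g[:300],cv2.HOUGH_GRADIENT_ALT,1.0,5,param1=120,param2=.6,minRadius=25,maxRadius=85)
for u,v,r in (h[0] if h is not None else []): print("circ",u,v,r,ang(onz(f,u,v,.052)))
E
python3 m.py
```

```text
badge 247.5032958984375 210.26315307617188 46.974124908447266 (np.float64(0.876377840641072), np.float64(0.09424358811509571))
circ 258.0 218.0 64.35224 (np.float64(0.8146919752775555), np.float64(0.0921412027485658))
circ 261.0 207.0 55.569126 (np.float64(0.7967361757148131), np.float64(0.09702198684996222))
circ 258.0 218.0 52.675724 (np.float64(0.8146919752775555), np.float64(0.0921412027485658))
circ 250.0 191.0 44.962265 (np.float64(0.8378635460698548), np.float64(0.10430629720396645))
circ 250.0 191.0 32.15413 (np.float64(0.8378635460698548), np.float64(0.10430629720396645))
```

Call:
{"api": "step_arm", "payload": {"increments": "0 0 0.001 -0.0028 -0.05;0 0 0 0 0"}}

```text
t: 5.1
tcp_pos: [0.6479, 0.1484, 0.0706]
tool_rot: [[0.037, 0.789, 0.613], [-0.0, 0.613, -0.79], [-0.999, 0.029, 0.023]]
wrist_force: [-0.8, -0.5, 0.2]
grip_width: 0.0005
```

Run:
```python
from h import *
o=env.get_obs(); p=o["tcp_pos"]; y=np.array(o["tool_rot"])[:,1]; th=np.arctan2(y[1],y[0]); d=p[:2]-C
print("tool ang",th-A,"r,s",d@[np.cos(th),np.sin(th)],d@[-np.sin(th),np.cos(th)],o["wrist_force"],p)
f=env.grab_frame("wrist"); np.save("f.npy",f,allow_pickle=True)
cv2.imwrite("pics/c5.png",cv2.resize(f["pixels"][120:320,160:400],(720,600),interpolation=2))
```

```text
tool ang 0.8107396343972462 r,s 0.054430181457145226 -0.0242781387379324 [-0.80690449 -0.45183567  0.21898612] [0.64787424 0.14843533 0.0706121 ]
```

View pics/c5.png

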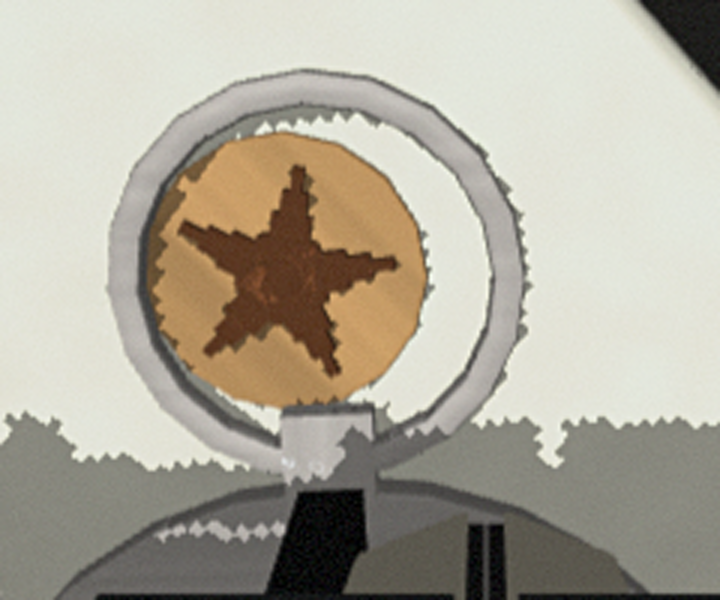

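Run:
```python
from h import *
f=np.load("f.npy",allow_pickle=True).item()
print(ang(onz(f,265.3,210.7,.052)),ang(onz(f,256.3,210.3,.043)))
```

```text
(np.float64(0.8183205966941389), np.float64(0.09539033747221623)) (np.float64(0.8735628416794519), np.float64(0.09392653016080531))
```

Call:
{"api": "step_arm", "payload": {"increments": "0 0 0.001 -0.0025 -0.04;0 0 0 0 0"}}

```text
t: 5.35
tcp_pos: [0.6475, 0.1503, 0.0707]
tool_rot: [[0.037, 0.769, 0.639], [-0.0, 0.639, -0.769], [-0.999, 0.028, 0.024]]
wrist_force: [-0.1, 0.6, 0.0]
grip_width: 0.0005
```

```bash
cat > k.py <<'E'
from h import *
import sys
f=env.grab_frame("wrist"); np.save("f.npy",f,allow_pickle=True); p=f["pixels"]; cv2.imwrite("pics/"+sys.argv[1],cv2.resize(p[120:320,160:400],(720,600),interpolation=2))
g=cv2.GaussianBlur(cv2.cvtColor(p,cv2.COLOR_BGR2GRAY),(3,3),0); hsv=cv2.cvtColor(p,cv2.COLOR_BGR2HSV)
wood=((hsv[...,1]>70)&(hsv[...,0]>5)&(hsv[...,0]<30))
# upper arcs: scan rows 150..205 for ring outer edges (first/last gray pixels) and wood right/left edge
for v in range(155,226,10):
    w=np.where(wood[v,190:345])[0]+190; gr=np.where(g[v,190:345]<200)[0]+190
    print(v,"ring",gr.min(),gr.max(),"wood",w.min() if len(w) else 0,w.max() if len(w) else 0)
E
python3 k.py c6.png; python3 -c "
from h import *;o=env.get_obs();print(np.round(o['wrist_force'],1))"
```

```text
155 ring 225 305 wood 0 0
165 ring 214 316 wood 250 270
175 ring 205 324 wood 229 290
185 ring 201 331 wood 222 299
195 ring 197 334 wood 217 305
205 ring 196 336 wood 215 307
215 ring 196 335 wood 216 308
225 ring 199 334 wood 218 305
[-0.2 -0.1  0.3]
```

View pics/c6.png

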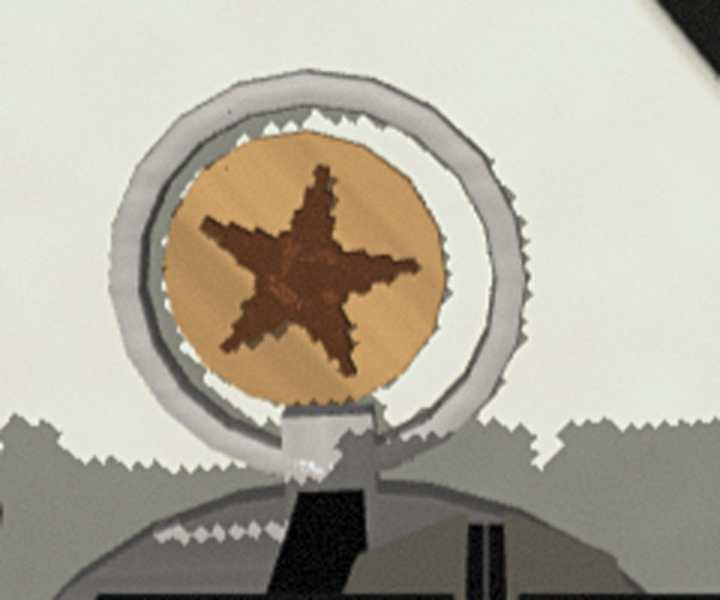

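The star is framed but sits about 3 mm off centre, with the ring at (265,211) and the badge at (261.5,210). I'll give it one more small push.

Call:
{"api": "step_arm", "payload": {"increments": "0 0 0.001 -0.0026 -0.03;0 0 0 0 0"}}

```text
t: 5.6
tcp_pos: [0.6468, 0.1525, 0.0708]
tool_rot: [[0.037, 0.75, 0.66], [-0.001, 0.66, -0.751], [-0.999, 0.028, 0.025]]
wrist_force: [0.9, -0.3, 0.3]
grip_width: 0.0003
```

```bash
cat > k2.py <<'E'
from h import *
f=env.grab_frame("wrist"); np.save("f.npy",f,allow_pickle=True); p=f["pixels"]
g=cv2.cvtColor(p,cv2.COLOR_BGR2GRAY); g=cv2.GaussianBlur(g,(3,3),0); hsv=cv2.cvtColor(p,cv2.COLOR_BGR2HSV)
wood=((hsv[...,1]>70)&(hsv[...,0]>5)&(hsv[...,0]<30)).astype(np.uint8); wood[256:]=0; wood[:,:205]=0; wood[:,335:]=0
c=max(cv2.findContours(wood,0,1)[0],key=cv2.contourArea)
wp=[];rp=[]
for v in range(150,236,3):
    gr=np.where(g[v,180:360]<200)[0]+180; rp+=[(gr.min(),v),(gr.max(),v)]
def circ(q):
    q=np.array(q,float)
    for _ in range(4):
        x=np.linalg.lstsq(np.c_[2*q,np.ones(len(q))],(q**2).sum(1),rcond=None)[0]; r=np.sqrt(x[2]+x[0]**2+x[1]**2)
        e=abs(np.hypot(*(q-x[:2]).T)-r); q=q[e<=max(1.5,np.median(e)*2)]
    return x[0],x[1],r,len(q)
a=circ(rp); b=circ(c[:,0]); A1=ang(onz(f,*a[:2],.052)); B1=ang(onz(f,*b[:2],.043))
print("ring",np.round(a,1),A1,"\nbadge",np.round(b,1),B1,"\nremaining",B1[0]-A1[0])
E
python3 k2.py
```

```text
ring [264.8 212.6  69.5  49. ] (np.float64(0.887104000564308), np.float64(0.09481483925803075)) 
badge [267.8 209.7  45.8 260. ] (np.float64(0.8823961175121674), np.float64(0.09425216751429565)) 
remaining -0.004707883052140649
```

Call:
{"api": "step_arm", "payload": {"increments": "0 0 0 0.012 0;0 -0.02 0 0.004 0;0 -0.04 0 0 0;0 -0.02 0 0 0;0 0 -0.03 -0.03 0;0 0 -0.03 -0.03 0;0 0 -0.03 -0.03 0;0 0 0 0 0"}}

```text
t: 6.45
tcp_pos: [0.5274, 0.1449, 0.148]
tool_rot: [[0.038, 0.756, 0.654], [0.001, 0.654, -0.756], [-0.999, 0.029, 0.024]]
wrist_force: [0.5, 0.2, -0.3]
grip_width: 0.0006
```

Call:
{"api": "step_arm", "payload": {"increments": "0 0 -0.015 -0.016 0;0 0 -0.015 -0.016 0;0 0.03 0 0 0;0 0 0 0 0"}}

```text
t: 6.85
tcp_pos: [0.4874, 0.1486, 0.1183]
tool_rot: [[0.045, 0.757, 0.652], [0.002, 0.652, -0.758], [-0.999, 0.035, 0.028]]
wrist_force: [-0.6, 0.3, 0.6]
grip_width: 0.0007
```

Run:
```python
from h import *
f=env.grab_frame("scene"); p=f["pixels"][225:355,255:415]; a=cv2.resize(p,(480,390),interpolation=2)
f=env.grab_frame("wrist"); b=cv2.resize(f["pixels"],(320,240)); c=np.zeros((390,320,3),np.uint8); c[:240]=b
cv2.imwrite("pics/c7.png",np.hstack([a,c]))
```

```text
(no output)
```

View pics/c7.png

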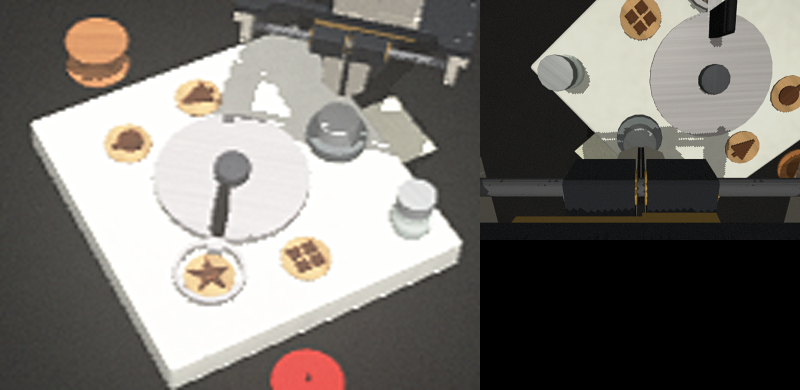

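The ring frames the star, and the tip is above the plunger. Next I press it.

Call:
{"api": "step_arm", "payload": {"increments": "0 0.025 0 0 0;0 0.015 0 0 0;0 0 0 0 0"}}

```text
t: 7.25
tcp_pos: [0.4976, 0.1491, 0.0847]
tool_rot: [[0.06, 0.758, 0.65], [0.004, 0.651, -0.759], [-0.998, 0.048, 0.036]]
wrist_force: [0.1, -0.5, 0.4]
grip_width: 0.0008
```

Call:
{"api": "step_arm", "payload": {"increments": "0 0.005 0 0 0;0 0.004 0 0 0;0 0.002 0 0 0"}}

```text
t: 7.55
tcp_pos: [0.5013, 0.1492, 0.0762]
tool_rot: [[0.065, 0.758, 0.649], [0.005, 0.65, -0.759], [-0.998, 0.053, 0.039]]
wrist_force: [-0.6, -0.7, 0.5]
grip_width: 0.0005
```

Call:
{"api": "step_arm", "payload": {"increments": "0 0 -0.006 -0.005 0;0 0 -0.006 -0.005 0;0 0 0 0 0"}}

```text
t: 7.85
tcp_pos: [0.4845, 0.149, 0.0757]
tool_rot: [[0.066, 0.758, 0.649], [0.005, 0.65, -0.76], [-0.998, 0.053, 0.039]]
wrist_force: [0.2, 0.8, -0.2]
grip_width: 0.0005
```

Call:
{"api": "step_arm", "payload": {"increments": "0 0.005 -0.001 -0.001 0;0 0.004 0 0 0;0 0.003 0 0 0;0 0.002 0 0 0"}}

```text
t: 8.25
tcp_pos: [0.484, 0.1494, 0.0639]
tool_rot: [[0.068, 0.757, 0.65], [0.005, 0.651, -0.759], [-0.998, 0.055, 0.04]]
wrist_force: [-13.5, -2.1, 41.3]
grip_width: 0.0006
```

Call:
{"api": "step_arm", "payload": {"increments": "0 0.002 0 0 0;0 0.002 0 0 0"}}

```text
t: 8.45
tcp_pos: [0.484, 0.1494, 0.0641]
tool_rot: [[0.069, 0.757, 0.65], [0.005, 0.651, -0.759], [-0.998, 0.056, 0.041]]
wrist_force: [-10.3, -2.4, 26.1]
grip_width: 0.0004
```

Bottomed out at 0.064 m, so now I lift off.

Call:
{"api": "step_arm", "payload": {"increments": "0 -0.01 0 0 0;0 -0.03 0 0 0;0 -0.05 0 0 0;0 -0.04 0 0 0;0 0 -0.04 0 0;0 0 -0.04 0 0;0 0 0 0 0;0 0 0 0 0"}}

```text
t: 9.25
tcp_pos: [0.4152, 0.0954, 0.1947]
tool_rot: [[0.075, 0.756, 0.65], [0.005, 0.652, -0.758], [-0.997, 0.06, 0.045]]
wrist_force: [0.8, 0.0, -0.2]
grip_width: 0.0004
```

Run:
```python
from h import *
o=env.get_obs();print(o["t"],o["tcp_pos"],o["wrist_force"])
f=env.grab_frame("scene"); p=f["pixels"][225:385,255:455]; cv2.imwrite("pics/c8.png",cv2.resize(p,(750,600),interpolation=2))
```

```text
9.25 [0.41521793 0.09537394 0.19467895] [ 0.79241729  0.0281752  -0.21619326]
```

View pics/c8.png

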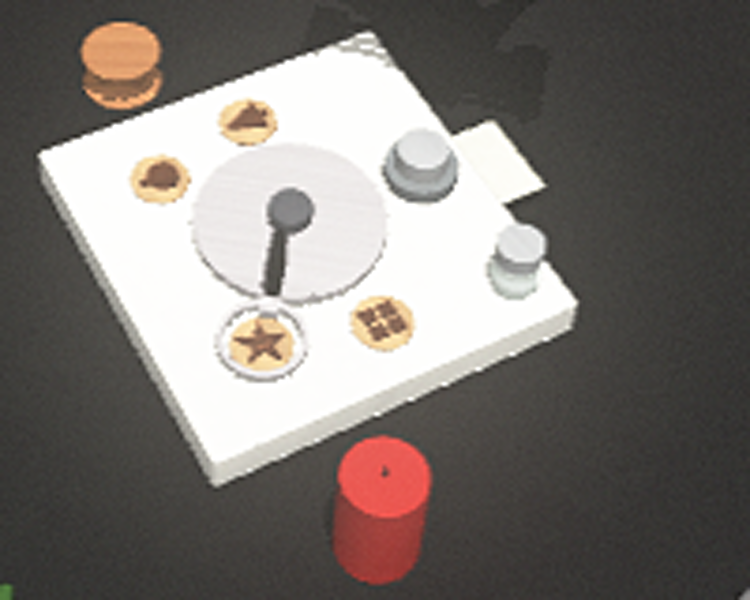

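```bash
python3 -c "
from cell import env; print(env.hand_in())"
```

```text
the job is handed in; nothing more can be done
None
```

I turned the selector about 0.83 rad counter-clockwise with the shut fingertips, pushing only, until its ring framed the star badge (the +0.9 rad place). I then pressed the plunger until it stopped, lifted clear and handed the job in at about 9.3 s.

- **Ring on the star:** the wrist camera put the ring about 0.005 rad (0.5 mm) from the badge centre before I pulled back. The last scene picture agrees.
- **Plunger:** the fingertip reached 0.064 m, which is full travel. The last picture shows the pin standing up again.
- **Other things:** in that picture the jar, candle and spool stand where they were, and the robot touches nothing. The picture leaves out the mug, can, pinecone and glue gun, but the arm was never low near them.

Two things did not go cleanly:

- **Force on the plunger:** I pressed harder than needed. The wrist showed about 41 N upward at the bottom of the stroke, through the fingertip. That is well under the 120 N wrist limit, but it would exceed the 40 N limit if that limit also counts the fingertip.
- **Tool tilt:** the tool gradually tilted to about 4° and drifted sideways as it came down on the plunger. I re-centred it just above the pin before pressing.

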